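# Slide the crumb tray home under the bread board

### The arm

A 7-joint arm with a two-finger parallel gripper is mounted at the origin on the work surface. World frame = base frame: x ahead of the robot, y to its left, z up, the work surface at z = 0. Lengths are in m, angles in rad, forces in N, time in s.
With the tool pointing down it reaches from about 0.425 to 0.95 m from the base axis. Payload 4.7 kg.
Tool frame: the origin (TCP) lies on the centre line of the jaws, within the pads' length; the fingertips stand 19 mm ahead of it and the grasp point (between the pads) is the TCP (manip.tip_extent is the distance from the TCP to the fingertips, in m); y points along the fingers, z is the direction in which the jaws open and shut, and the axes are right-handed (so a half turn about y gives the same grasp; the last joint's range is limited). The gripper opens to 85 mm and grips with 20 to 120 N. Pads are 22 mm wide; open, the fingers measure 114 mm over their backs; the gripper's body (76 mm by 85 mm) begins 54 mm behind the grasp point. The pads swing forward as they close: fully open they stand 13 mm farther back than shut.
Start: joints at [-1.132, 0.469, -0.049, 1.532, 0.024, 1.141, -0.082], TCP at [0.304, 0.603, 0.25] pointing down, gripper open.
Joint ranges: [-2.59, 2.59], [-0.33, 1.99], [-1.39, 1.29], [0.1, 2.45], [-1.04, 4.18], [0.21, 1.99], [-2.66, 2.66]. Speed limits (rad/s): [2.57, 2.57, 3.14, 3.14, 3.14, 3.14, 3.14].

### API

Orientations are given as a 3x3 rotation matrix whose columns are the frame's x, y, z axes.
In Python, from workcell import manip gives the robot as it stands.
- The arm moves only by the shell command python3 -m jog 'ROWS' [FORCE]. ROWS is JSON, one flat list of numbers, 5 for each row, row after row: the shift along the world's x, y, z in cm, then the turn about the world's z in degrees, then the finger opening in cm, from 0 to 8.54. In form: [tx, ty, tz, spin, jaw, tx, ty, tz, spin, jaw, ...]. A call has 1 to 10 rows; each row shifts and turns the commanded pose from where the row before left it; what a row does not reach is not made up. A row lasts 1/12 s, in which the tool goes at most 41.7 mm and 7.16 degrees, less where a joint would pass 70% of its speed; a pose out of reach is approached as far as the arm can. A call with a gripper value outside its range is refused whole. The fingers move at their own pace and stop on an object; FORCE is the grip in N (left out, the last holds). Time passes only in rows, so rows that do not move let the fingers close. It gives the time, the measured TCP pose, the force and the opening at its end, in the units of the state.
- manip.read_state(): the state, without advancing time (a new reading comes with each control period).
- manip.get_image(name): name is "side" or "top"; returns a dict with "frame" (384x512x3 uint8, red, green, blue), "fx", "fy", "cx", "cy" (pixels), "k1" (the pictures are not rectified: a ray, as slopes to the right and down, at radius r is drawn at 1 + k1 r^2 times it, then the intrinsics apply), "extrinsics" (4x4, takes a point from camera to world coordinates). Camera axes: x right, y down, z forward; pixel columns grow to the right and rows downward; lengths in m; the calibration is good to about 2 mm. A picture is of the moment at which its call begins. There is no depth.
- manip.close_job(): hands the job in, once; it reports no verdict.
The state is a dict: "time": time; "joint_positions": joint angles; "qvel": joint speeds; "joint_efforts": joint torques, N m; "tool_pos": TCP position; "ee_rot": TCP orientation; "force": force on the tool from outside, world axes, zero at the start; "torque": the same for the moment, N m; "gripper_width": opening from 0.0 (shut) to 1.0 (fully open).
Only numpy, scipy, OpenCV 4.12 (cv2) and the standard library are available. Lean on these libraries where they do the work, as an engineer would, in place of code of your own. Each camera call takes 0.05 s, during which the arm holds its last target. There are 200 camera calls.

### The job

Push the dark steel crumb tray along the bench with the fingers and slide it under the red bread board, blue front plate last, until the plate closes flush against the board's edge. Keep the tray flat on the bench all the way: do not pick it up or tip it. Leave the loaf on the board and everything else on the bench where it is, and finish with the hand clear.

Things in the scene. Friction and masses are not known exactly. Their poses are not given: they have to be found in the camera images.
- stand: Red bread board on a low aluminium stand, screwed to the bench. Origin on the bench under the board's centre; z up. Board 140 mm along x, 280 mm along y, 15 mm thick: underside 24 mm, top 39 mm above the bench. Two guide rails 12 mm wide with rounded noses run along x beneath it, leaving a passage 122 mm wide (y +-61 mm), 24 mm high. Outer supports at y = +-125 mm.
- stand_mouth (a point): Middle of the passage's mouth, where the tray goes in moving along the stand's +x: in the plane of the board's front edge (x = -70 mm of the stand), 12 mm above the bench. Axes as the stand's.
- tray: Open dark steel crumb tray, loose, 0.3 to 0.6 kg, on four 4 mm rubber feet at x +-45, y +-40 mm (pressing on an end tips it). Origin on the bench under the body's centre; x from blue front plate to nose, z up. Body x +-70, y +-55 mm, walls 3 mm, rim 18 mm and inner floor 7 mm above the bench. Starts 50 to 115 mm short of the mouth, off-centre, askew. Fully home, its origin and x axis meet the stand's.
- tray_plate (a point): Middle of the outer face of the tray's blue front plate, 20 mm above the bench, at x = -76 mm of the tray: the face to push, along the tray's +x. The plate is 110 mm wide, 6 mm thick (x -76 to -70 mm), from 4 to 36 mm above the bench: too tall to pass under the board, it stops against the board's front edge.
- loaf: Loaf, 66 mm wide, 200 mm long (its y), 48 mm high, lying on the bread board, on the half away from the mouth; its top is 87 mm above the bench. Origin at the centre of its underside.
- sauce: Pale yellow squeeze bottle, 60 mm across, 160 mm high, upright. Origin at the centre of its underside.
- jar: Amber jar with a red lid, 68 mm across, 100 mm high. Origin at the centre of its underside.
- ramekin: White ceramic cup, 80 mm across, 45 mm high. Origin at the centre of its underside.
- pepper: Dark wooden pepper pot with a steel cap, 48 mm across, 85 mm high. Origin at the centre of its underside.
- roll: Short brown roll, 70 mm wide, 120 mm long (its y), 55 mm high, lying on the bench. Origin at the centre of its underside.
Things that resemble listed ones, but are neither listed nor needed, are in the scene too. Of the things like the ramekin, leave any that is purple or turquoise; of the rest the smaller one is meant.

How it is judged:
On the way:
1. the tray's nose is well under the board (at least 20 mm), the tray flat and its plate still outside (x of tray in the frame of stand between -0.12 and -0.01 m and y of tray in the frame of stand between -0.02 and 0.02 m and angle between tray's own z axis and vertical below 0.06 rad and height (world z) of tray below 0.005 m), for 0.05 s.
At the end, for the whole second after the job is handed in: Tray flat and at rest under the board: blue plate within 5 mm of the board's edge, centred within 12 mm, square within 0.05 rad, tilt under 0.04 rad. The loaf and all other things on the bench within 30 mm of where they began, upright ones still standing (x of tray in the frame of stand between -0.005 and 0.005 m and y of tray in the frame of stand between -0.012 and 0.012 m and angle between the x axis of tray and the x axis of stand, either way round below 0.05 rad and angle between tray's own z axis and vertical below 0.04 rad and height (world z) of tray below 0.004 m and linear speed of tray below 0.01 m/s and distance of each of loaf, sauce, jar, ramekin, pepper, roll from where it was at the start of the episode below 0.03 m and angle between each of sauce, jar, ramekin, pepper's own z axis and vertical below 0.3 rad); the robot touches nothing.
It fails at once if the tray is picked up (its underside centre more than 10 mm off the bench) (height (world z) of tray above 0.01 m).
It fails at once if the tray is tipped by more than 0.12 rad (7 degrees) (angle between tray's own z axis and vertical above 0.12 rad).
It fails at once if the loaf on the board is moved by more than 30 mm (distance of loaf from where it was at the start of the episode above 0.03 m).
It fails at once if another thing on the bench is moved by more than 30 mm or tipped over (not (distance of sauce from where it was at the start of the episode below 0.03 m) or not (angle between sauce's own z axis and vertical below 0.3 rad) or not (distance of jar from where it was at the start of the episode below 0.03 m) or not (angle between jar's own z axis and vertical below 0.3 rad) or not (distance of ramekin from where it was at the start of the episode below 0.03 m) or not (angle between ramekin's own z axis and vertical below 0.3 rad) or not (distance of pepper from where it was at the start of the episode below 0.03 m) or not (angle between pepper's own z axis and vertical below 0.3 rad) or not (distance of roll from where it was at the start of the episode below 0.03 m)).
It also fails if it takes over 64 s, if anything falls off the work surface, if the arm or the gripper's body presses on something with over 40 N, if the wrist force passes 120 N, or if a joint passes its speed limit or range.

## Working session

There is one attempt and no reset: what is moved stays moved. The work goes in short steps, Python scripts to look and compute and a shell command to move; the robot and the scene stay as the last step left them, time stands still between calls to the robot, and variables do not carry over. Pictures are saved under pics/ and viewed, about 8 in all and at most 12, crops included, and the job is handed in when it is done.

```bash
mkdir -p pics; cat > h.py <<'E'
from workcell import manip
import numpy as np, cv2
def snap(cam,name,crop=None,s=1.5):
    d=manip.get_image(cam); f=d["frame"]
    np.savez(f"pics/{name}.npz",**{k:np.array(v) for k,v in d.items()})
    if crop: x0,y0,x1,y1=crop; f=f[y0:y1,x0:x1]
    f=cv2.resize(np.ascontiguousarray(f[:,:,::-1]),None,fx=s,fy=s,interpolation=cv2.INTER_CUBIC)
    cv2.imwrite(f"pics/{name}.png",f)
def ray(name,u,v):
    d=np.load(f"pics/{name}.npz"); x,y=(u-d["cx"])/d["fx"],(v-d["cy"])/d["fy"]
    a,b=x,y
    for _ in range(20):
        q=1+d["k1"]*(a*a+b*b); a,b=x/q,y/q
    T=d["extrinsics"]; return T[:3,3],T[:3,:3]@np.array([a,b,1.])
def at(name,u,v,z):
    o,r=ray(name,u,v); return o+r*(z-o[2])/r[2]
E
python3 -c "
from h import *
snap('top','t0');snap('side','s0')
s=manip.read_state();print(s)
for n in('t0','s0'):
  d=np.load(f'pics/{n}.npz');print(d['extrinsics'],d['fx'],d['k1'])"
```

```text
{'time': 0.1, 'joint_positions': array([-1.13189773,  0.46936696, -0.04857685,  1.53356557,  0.02408445,
        1.14101973, -0.08231183]), 'qvel': array([ 0.00123488, -0.00206691,  0.00217573, -0.00270929, -0.00083431,
       -0.00155968, -0.0004399 ]), 'joint_efforts': array([ 1.69364348e-04, -5.11513996e+01, -4.72487358e-02, -2.38393003e+01,
        1.07752980e-02,  4.35457681e-03,  3.23398046e-05]), 'tool_pos': array([0.30414323, 0.60204364, 0.24936589]), 'ee_rot': array([[ 8.92560583e-01, -7.49429659e-04,  4.50926871e-01],
       [-4.50927490e-01, -1.60876518e-03,  8.92559135e-01],
       [ 5.65251610e-05, -9.99998425e-01, -1.77385882e-03]]), 'force': array([0.17138723, 0.09342904, 0.62159598]), 'torque': array([ 0.01345402,  0.04184232, -0.02915785]), 'gripper_width': 0.998416899367274}
[[-0.00966935 -0.99789739  0.06408829  0.40477519]
 [-0.99994306  0.00936002 -0.00512514 -0.07742382]
 [ 0.0045145  -0.0641342  -0.99793107  1.14161718]
 [ 0.          0.          0.          1.        ]] 363.0664382046252 -0.05424638927939404
[[ 0.95661604 -0.18937446  0.22141154  0.25291548]
 [-0.29107449 -0.58805848  0.75462763 -0.85699151]
 [-0.01270426 -0.78633615 -0.61766825  0.71372718]
 [ 0.          0.          0.          1.        ]] 372.1532031745495 -0.12564265623280504
```

View pics/t0.png

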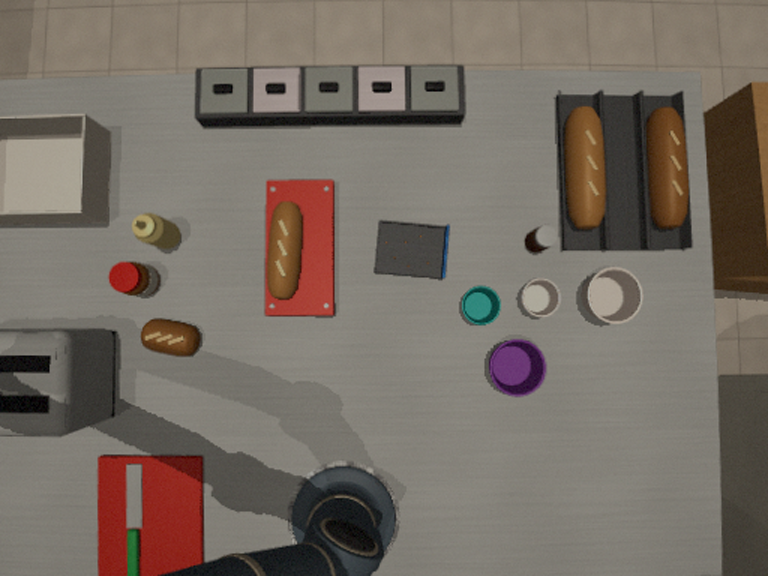

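View pics/s0.png

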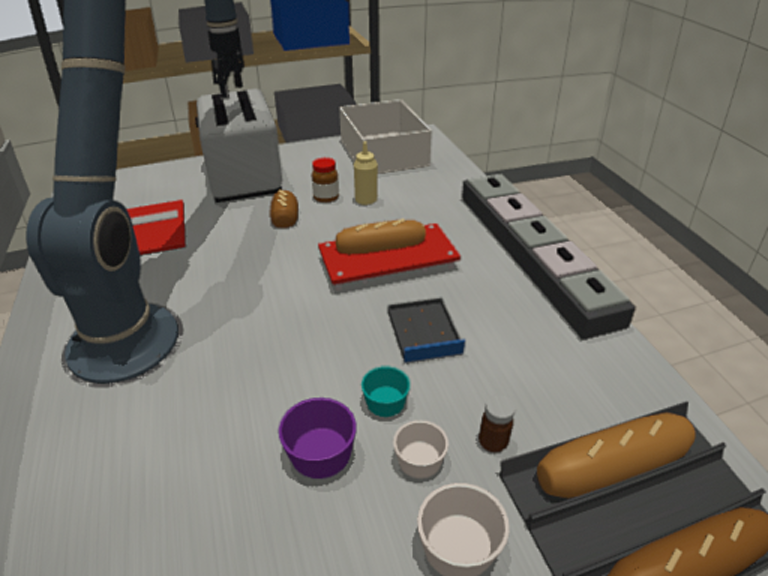

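The top view shows the board at (266–334, 180–316) with its mouth on the right side, and the tray at about (411, 250) with the blue plate at x≈446. The tray therefore has to go roughly along world +y. I'll enlarge it for corner readings.

```bash
python3 -c "
from h import *
f=np.load('pics/t0.npz')['frame'][110:220,170:310,::-1]
cv2.imwrite('pics/t0c.png',cv2.resize(np.ascontiguousarray(f),None,fx=5,fy=5,interpolation=cv2.INTER_CUBIC))"
```

```text
(no output)
```

View pics/t0c.png

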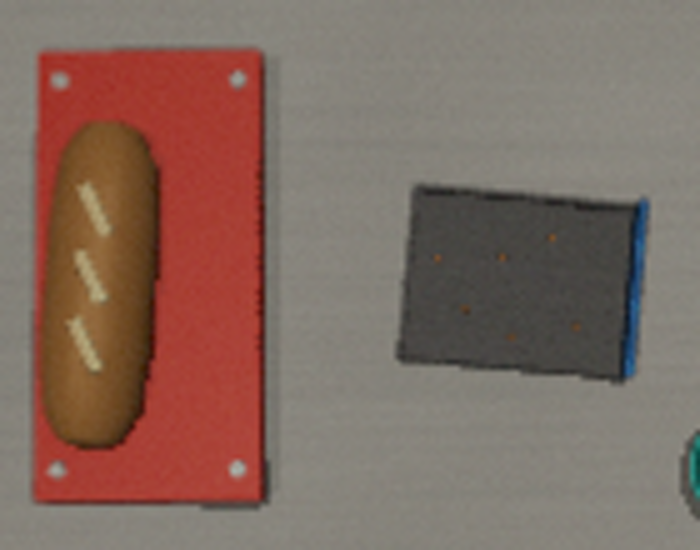

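Crop readings: board corners (39,52), (263,50), (265,502) and (35,500). Tray nose corners are (415,186) and (399,360). The plate's outer top edge runs from (649,199) to (635,377).

```bash
cat >> h.py <<'E'
def pose_from(a,b):  # right-hand... a=+x(world) corner, b=-x corner of an edge whose normal is tray +x ~ world +y
    m=(a+b)/2; e=(a-b)[:2]; e=e/np.linalg.norm(e); return m[:2], np.array([-e[1],e[0]]), np.linalg.norm((a-b)[:2])
E
python3 -c "
from h import *
g=lambda u,v,z: at('t0',170+(u+.5)/5-.5,110+(v+.5)/5-.5,z)
B=[g(*p,.039) for p in((39,52),(263,50),(265,502),(35,500))]
c=sum(B)/4;print('board',c, [x.round(4) for x in B])
m,X,w=pose_from(B[1],B[2]);print('mouth',m,X,w,np.degrees(np.arctan2(X[1],X[0])))
m,X,w=pose_from(B[0],B[3]);print('back',m,X,w,np.degrees(np.arctan2(X[1],X[0])))
m,X,w=pose_from(g(415,186,.018),g(399,360,.018));print('nose',m,X,w,np.degrees(np.arctan2(X[1],X[0])),'origin',m-.07*X)
m,X,w=pose_from(g(649,199,.036),g(635,377,.036));print('plate',m,X,w,np.degrees(np.arctan2(X[1],X[0])),'origin',m+.076*X)
for n,u,v,z in(('teal',481,305,.045),('ram',540,298,.045),('pep',545,238,.085),('purple',517,367,.07)): print(n,at('t0',u/1.5,v/1.5,z))
"
```

```text
board [0.55468959 0.08133003 0.039     ] [array([0.6937, 0.1505, 0.039 ]), array([0.6933, 0.0118, 0.039 ]), array([0.4147, 0.0116, 0.039 ]), array([0.4171, 0.1514, 0.039 ])]
mouth [0.55399095 0.01169889] [-8.85362111e-04  9.99999608e-01] 0.27861406404119904 90.05072751895149
back [0.55538824 0.15096117] [0.00341859 0.99999416] 0.27654239750938786 89.804128928146
nose [ 0.55673405 -0.07583048] [0.10003292 0.99498413] 0.10968105924166478 84.25893370267198 origin [ 0.54973175 -0.14547937]
plate [ 0.54379463 -0.21999799] [0.09628324 0.99535398] 0.11039377230547363 84.47481753288814 origin [ 0.55111216 -0.14435109]
teal [ 0.43184241 -0.28566126  0.045     ]
ram [ 0.44475803 -0.40621691  0.045     ]
pep [ 0.56131387 -0.40766662  0.085     ]
purple [ 0.30871972 -0.34960205  0.07      ]
```

The board is square to the world: origin (0.5547, 0.081), heading 90°. The tray is at (0.5504, −0.145), heading about 84.4°, so an arc of about 85 mm will both square and centre it. First I'll move the hand behind the plate.

```bash
python3 -m jog '[0,0,2.5,0,5, 0,0,2.5,0,5, 2.4,-3.2,0,-2.8,5, 2.4,-3.2,0,-2.8,5, 2.4,-3.2,0,-2.8,5, 2.4,-3.2,0,-2.8,5, 2.4,-3.2,0,-2.8,5, 2.4,-3.2,0,-2.8,5, 2.4,-3.2,0,-2.8,5, 2.4,-3.2,0,-2.8,5]' 20
python3 -m jog '[2.4,-3.2,0,-2.8,5, 2.4,-3.2,0,-2.8,5, 2.4,-3.2,0,-2.8,5, -0.3,-3.9,0,-2.8,5, -0.3,-3.9,0,-2.8,5, -0.3,-3.9,0,-2.8,5, -0.3,-3.9,0,-2.8,5, -0.3,-3.9,0,-2.8,5, -0.3,-3.9,0,-2.8,5, -0.3,-3.9,0,-2.8,5]'
```

```text
time: 0.93
tool_pos: [0.497, 0.3446, 0.3001]
ee_rot: [[0.652, -0.0, 0.759], [-0.759, -0.0, 0.652], [-0.0, -1.0, -0.001]]
force: [0.4, -0.4, 0.3]
gripper_width: 0.583
time: 1.77
tool_pos: [0.5465, -0.0243, 0.3001]
ee_rot: [[0.219, -0.0, 0.976], [-0.976, 0.0, 0.219], [-0.0, -1.0, -0.0]]
force: [0.6, 0.1, 1.7]
gripper_width: 0.589
```

```bash
python3 -m jog '[-0.1,-4,0,-3.05,5, -0.1,-4,0,-3.05,5, -0.1,-4,0,-3.05,5, -0.1,-4,0,-3.05,5, -0.1,-4,0,-3.05,5, -0.2,-3.8,0,-3.05,5, 0,0,-4,0,5, 0,0,-4,0,5, 0,0,-4,0,5, 0,0,-4,0,5]'
python3 -m jog '[0,0,-4,0,5, 0,0,-3,0,5, 0,0,-2,0,5, 0,0,-1.5,0,5, 0,0,-0.7,0,5, 0,0,0,0,5]'
python3 -c "
from h import *
snap('side','s1',(230,150,400,290),4.5)"
```

```text
time: 2.6
tool_pos: [0.5399, -0.2605, 0.1385]
ee_rot: [[-0.096, 0.0, 0.995], [-0.995, 0.0, -0.096], [-0.0, -1.0, 0.0]]
force: [0.3, -0.4, -0.6]
gripper_width: 0.587
time: 3.1
tool_pos: [0.5392, -0.2599, 0.0265]
ee_rot: [[-0.096, -0.003, 0.995], [-0.995, 0.001, -0.096], [-0.001, -1.0, -0.004]]
force: [-0.1, -0.3, -0.1]
gripper_width: 0.579
```

View pics/s1.png

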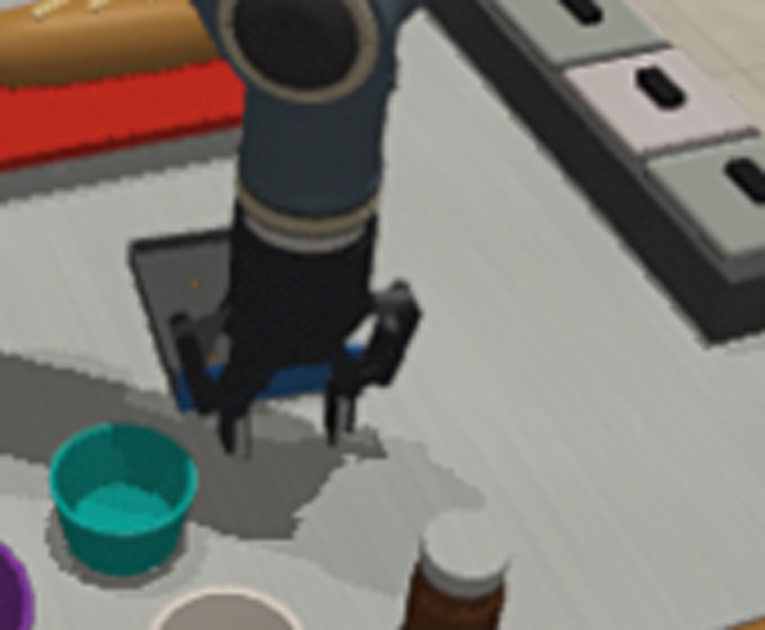

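The two fingers are in the gap behind the plate, at crop (240,430) and (340,415). They are roughly centred, clear of the teal cup, and not yet touching. Advancing to contact.

```bash
python3 -m jog '[0.05,0.5,0,0,5, 0.05,0.5,0,0,5, 0.05,0.5,0,0,5, 0.05,0.5,0,0,5, 0,0.2,0,0,5, 0.03,0.2,0,0,5, 0.02,0.2,0,0,5]'
python3 -m jog '[0.02,0.2,0,0,5, 0.02,0.2,0,0,5]'
python3 -m jog '[0.02,0.2,0,0,5, 0.02,0.2,0,0,5]'
```

```text
time: 3.73
tool_pos: [0.543, -0.2342, 0.0286]
ee_rot: [[-0.096, 0.0, 0.995], [-0.995, -0.0, -0.096], [0.0, -1.0, 0.0]]
force: [-0.2, 0.3, 0.4]
gripper_width: 0.583
time: 3.9
tool_pos: [0.5432, -0.2305, 0.0284]
ee_rot: [[-0.096, 0.0, 0.995], [-0.995, -0.0, -0.096], [0.0, -1.0, 0.0]]
force: [-0.7, -0.2, -0.5]
gripper_width: 0.586
time: 4.07
tool_pos: [0.5435, -0.2271, 0.0283]
ee_rot: [[-0.096, 0.0, 0.995], [-0.995, -0.001, -0.096], [0.001, -1.0, 0.0]]
force: [0.1, -1.7, -0.7]
gripper_width: 0.585
```

Light contact at TCP y≈−0.228. Starting the arc push, turning as it goes, with a check partway.

```bash
python3 -m jog '[0.09,0.5,0,0.37,5, 0.09,0.5,0,0.37,5, 0.09,0.5,0,0.37,5, 0.09,0.5,0,0.37,5, 0.09,0.5,0,0.37,5, 0.08,0.5,0,0.37,5, 0.07,0.5,0,0.37,5, 0.08,0.5,0,0.37,5]'
python3 -m jog '[0.07,0.5,0,0.37,5, 0.07,0.5,0,0.37,5, 0.06,0.5,0,0.37,5, 0.06,0.5,0,0.37,5]'
python3 -c "
from h import *
snap('top','t1',(170,110,310,220),5)
snap('side','s2',(190,120,360,260),4.5)"
```

```text
time: 4.73
tool_pos: [0.5505, -0.1859, 0.0284]
ee_rot: [[-0.043, 0.0, 0.999], [-0.999, -0.0, -0.043], [0.0, -1.0, 0.0]]
force: [-0.8, -1.0, 0.2]
gripper_width: 0.583
time: 5.07
tool_pos: [0.5531, -0.166, 0.0284]
ee_rot: [[-0.018, 0.0, 1.0], [-1.0, -0.0, -0.018], [0.0, -1.0, 0.0]]
force: [-0.2, -2.4, 0.8]
gripper_width: 0.586
```

View pics/t1.png

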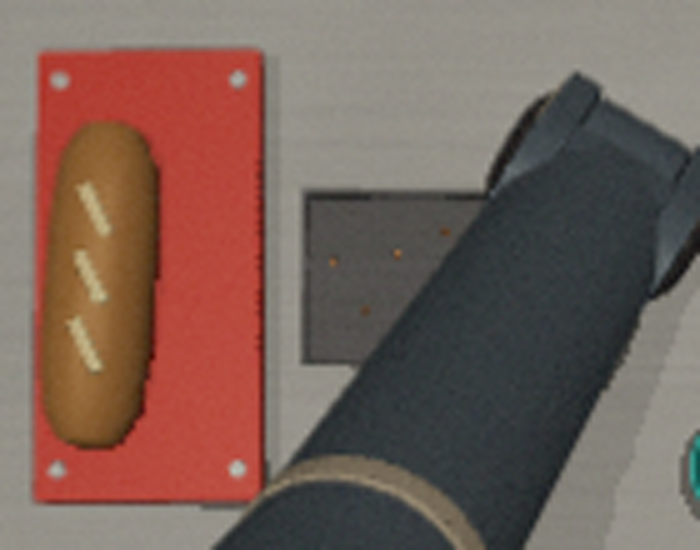

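The nose corners are at (304,190) and (303,363), so the tray is now nearly square. Computing its pose from them.

```bash
python3 -c "
from h import *
g=lambda u,v,z: at('t1',170+(u+.5)/5-.5,110+(v+.5)/5-.5,z)
m,X,w=pose_from(g(304,190,.018),g(303,363,.018));print('nose',m,X,w,np.degrees(np.arctan2(X[1],X[0])),'origin',m-.07*X)
a,b=g(304,190,.018),g(490,193,.018);d=a-b;print('side heading',np.degrees(np.arctan2(d[1],d[0])))
"
```

```text
nose [ 0.55513575 -0.01129788] [0.01081724 0.99994149] 0.10856260399267045 89.38020545474313 origin [ 0.55437854 -0.08129378]
side heading 88.54928573389947
```

Tray at (0.5544, −0.081), heading about 89°, centred to within a millimetre. Pushing straight in.

```bash
python3 -m jog '[0.03,0.5,0,0.3,5, 0.03,0.5,0,0.3,5, 0.02,0.5,0,0.3,5, 0.01,0.5,0,0,5, 0,0.5,0,0,5, 0,0.5,0,0,5, 0,0.5,0,0,5, 0,0.5,0,0,5, 0,0.5,0,0,5, 0,0.5,0,0,5]'
python3 -m jog '[0,0.5,0,0,5, 0,0.5,0,0,5, 0,0.5,0,0,5, 0,0.5,0,0,5, 0,0.5,0,0,5, 0,0.5,0,0,5]'
python3 -c "
from h import *
snap('top','t2',(170,110,310,220),5)"
```

```text
time: 6.0
tool_pos: [0.5539, -0.116, 0.0283]
ee_rot: [[-0.003, 0.0, 1.0], [-1.0, 0.0, -0.003], [-0.0, -1.0, 0.0]]
force: [0.4, -2.0, -0.1]
gripper_width: 0.581
time: 6.5
tool_pos: [0.5539, -0.086, 0.0283]
ee_rot: [[-0.003, 0.0, 1.0], [-1.0, 0.0, -0.003], [-0.0, -1.0, 0.0]]
force: [-0.1, -2.4, -0.3]
gripper_width: 0.59
```

View pics/t2.png

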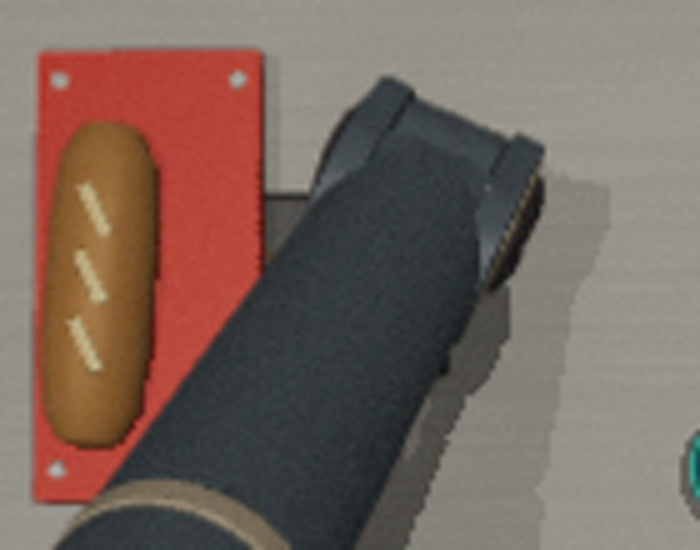

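The nose is under the board, centred, and the push force is a steady 2 N or so, so no jam. Continuing, slower near the end.

```bash
python3 -m jog '[0,0.5,0,0,5, 0,0.5,0,0,5, 0,0.5,0,0,5, 0,0.5,0,0,5, 0,0.5,0,0,5, 0,0.5,0,0,5, 0,0.5,0,0,5, 0,0.5,0,0,5, 0,0.5,0,0,5, 0,0.5,0,0,5]'
python3 -m jog '[0,0.5,0,0,5, 0,0.5,0,0,5, 0,0.4,0,0,5, 0,0.3,0,0,5, 0,0.3,0,0,5]'
python3 -m jog '[0,0.2,0,0,5, 0,0.2,0,0,5, 0,0.2,0,0,5]'
python3 -m jog '[0,0.2,0,0,5, 0,0.2,0,0,5]'
```

```text
time: 7.38
tool_pos: [0.5539, -0.036, 0.0283]
ee_rot: [[-0.003, 0.0, 1.0], [-1.0, 0.0, -0.003], [-0.0, -1.0, 0.0]]
force: [-0.7, -2.5, 0.4]
gripper_width: 0.586
time: 7.8
tool_pos: [0.5539, -0.0162, 0.0283]
ee_rot: [[-0.003, 0.0, 1.0], [-1.0, -0.0, -0.003], [0.0, -1.0, 0.0]]
force: [0.3, -2.1, 0.7]
gripper_width: 0.586
time: 8.05
tool_pos: [0.5539, -0.0105, 0.0283]
ee_rot: [[-0.003, 0.0, 1.0], [-1.0, -0.0, -0.003], [0.0, -1.0, 0.0]]
force: [-0.3, -1.4, 0.7]
gripper_width: 0.583
time: 8.22
tool_pos: [0.5539, -0.0064, 0.0283]
ee_rot: [[-0.003, 0.0, 1.0], [-1.0, 0.0, -0.003], [-0.0, -1.0, 0.0]]
force: [-0.0, -1.6, 0.6]
gripper_width: 0.586
```

```bash
python3 -m jog '[0,0.1,0,0,5, 0,0.1,0,0,5]'
python3 -m jog '[0,0.1,0,0,5, 0,0.1,0,0,5]'
python3 -m jog '[0,0.1,0,0,5, 0,0.1,0,0,5]'
```

```text
time: 8.38
tool_pos: [0.5539, -0.0044, 0.0283]
ee_rot: [[-0.003, 0.0, 1.0], [-1.0, 0.0, -0.003], [-0.0, -1.0, 0.0]]
force: [-0.3, -1.1, 0.2]
gripper_width: 0.586
time: 8.55
tool_pos: [0.5539, -0.0033, 0.0283]
ee_rot: [[-0.004, 0.0, 1.0], [-1.0, -0.001, -0.004], [0.001, -1.0, 0.0]]
force: [0.5, -5.8, 0.9]
gripper_width: 0.587
time: 8.72
tool_pos: [0.5539, -0.0033, 0.0284]
ee_rot: [[-0.004, 0.001, 1.0], [-1.0, -0.003, -0.004], [0.003, -1.0, 0.001]]
force: [-0.3, -9.5, -1.0]
gripper_width: 0.582
```

The TCP stopped at y=−0.0033 (predicted −0.0035) and the force rose to 9.5 N, so the plate is seated. Backing off and looking.

```bash
python3 -m jog '[0,-0.5,0,0,5, 0,-1,0,0,5, 0,-3,0,0,5, 0,-3,0,0,5, 0,-2,3,0,5, 0,-1,4,0,5, 0,-3,3,0,5, 0,-3.5,2,0,5, 0,-3.5,2,0,5, 0,-3.5,0,0,5]'
python3 -m jog '[0,-3,0,0,5, 0,0,0,0,5]'
python3 -c "
from h import *
snap('top','t3',(170,110,310,220),5)
snap('side','s3',None,1.5)"
```

```text
time: 9.55
tool_pos: [0.5561, -0.2422, 0.1725]
ee_rot: [[-0.002, 0.008, 1.0], [-1.0, -0.001, -0.002], [0.001, -1.0, 0.008]]
force: [0.4, -0.0, -0.4]
gripper_width: 0.585
time: 9.72
tool_pos: [0.5522, -0.278, 0.1692]
ee_rot: [[-0.012, 0.002, 1.0], [-1.0, -0.005, -0.012], [0.005, -1.0, 0.002]]
force: [0.1, -1.0, -0.4]
gripper_width: 0.585
```

View pics/t3.png

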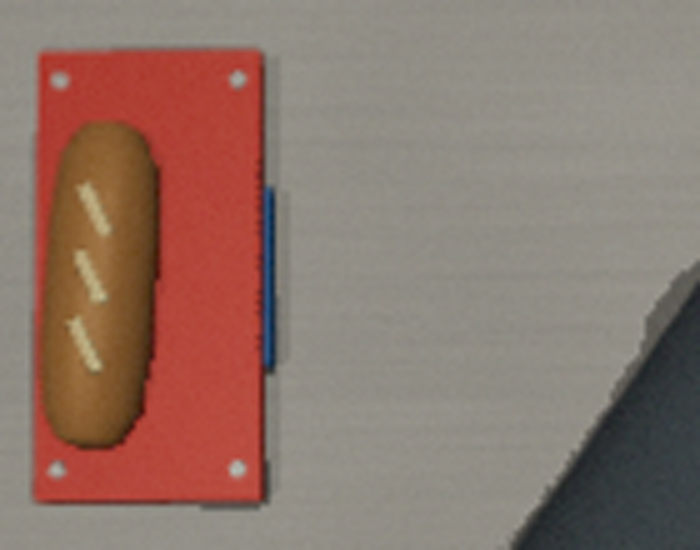

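View pics/s3.png

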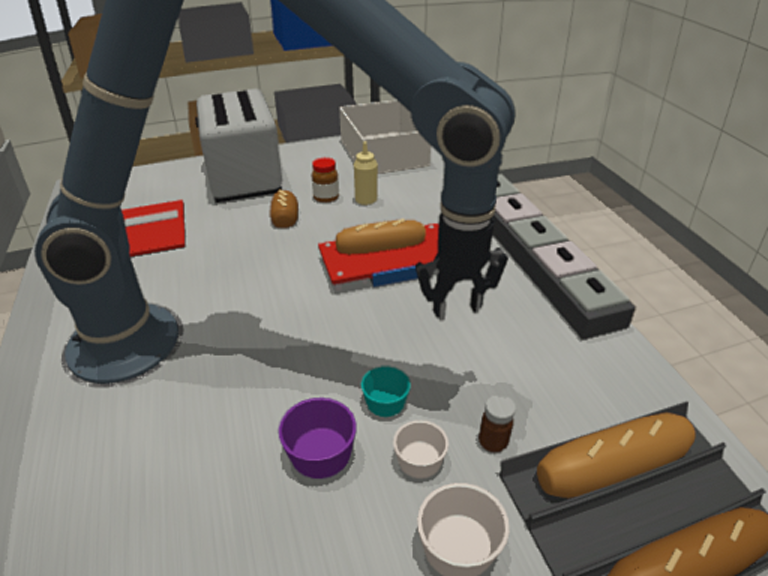

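The plate is flush along the board's edge (crop x 264–275, y 187–371), about 2 mm off centre with no visible gap. The loaf and the other things are where they were, and the hand is clear.

```bash
python3 -m jog '[0,0,0,0,5, 0,0,0,0,5, 0,0,0,0,5]'; python3 -c "
from workcell import manip
manip.close_job()"
```

```text
time: 10.07
tool_pos: [0.5543, -0.2681, 0.1675]
ee_rot: [[-0.0, -0.0, 1.0], [-1.0, 0.001, -0.0], [-0.001, -1.0, -0.0]]
force: [-0.3, -0.0, 0.3]
gripper_width: 0.581
the job is handed in; nothing more can be done
```

I pushed the tray under the bread board until its blue plate seated against the board's edge, backed the hand off and handed the job in at about 10 s. I used two fingers on the plate: a gentle arc to square and centre the tray, then a straight push.

- **Seating:** the hand stopped at y = −3.3 mm, against a predicted −3.5 mm. The force rose from about 2 N to 9.5 N there.
- **Final top view:** the plate lies flush along the board's edge with no visible gap, about 2 mm off centre and visibly square.
- **Other things:** the loaf and the other objects look unmoved in the final pictures, and the hand is clear.
- **Not measured:** I judged tilt only by eye and never measured the small final angle. No check failed or disagreed.

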